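# Tip the caster balls into the tray's nose

### The job

Two tilting parts trays stand on the bench. Tip the one with the steel balls well nose-down and leave it tipped, so that all four balls run together into its narrow nose where a scoop can gather them; spill none, and leave the tray of nuts as it is.

Things in the scene. Friction and masses are not known exactly. Their poses are not given: they have to be found in the camera images.
- ball_tray (a joint): tilt (rad) of the tray with the balls: grey, inside 250 mm long, 32 mm deep, rear half 160 mm wide, front half tapering to a 62 mm nose, hung in a fixed dark stand on a level cross axis at mid-length, 95 mm above the bench. 0 level, + nose down, stops -0.10 and 0.42. Starts a little nose-up. Stiff pivot: it stays at any tilt; pushing the tab down takes 6 to 11 N.
- ball_tray_tab (a point): middle of the top of the ball tray's thumb tab, a ledge 44 wide, 46 long, 4 mm thick, level with the rim beyond the nose; push it down to lower the nose. Axes turn with the tray: x from nose to rear, y across, z up out of it. Pivot axis: along y, through 152 mm +x, 22 mm -z of here. Nose wall's inside 27 mm +x, floor 32 mm -z. Tab is 53 mm over the bench at the lower stop.
- nut_tray (a joint): tilt (rad) of the other tray, same make, size, stiffness and joint values on its own stand, but holding three big hexagonal nuts; to be left alone. Either tray may be the left one; both noses point roughly (within 30 degrees of -x) to the robot's side.
- ball1_center (a point): centre of ball 1 of 4: plain steel caster ball, 28 mm across, about 90 g, rolling freely in the ball tray
- ball2_center (a point): centre of ball 2 of 4: plain steel caster ball, 28 mm across, about 90 g, rolling freely in the ball tray
- ball3_center (a point): centre of ball 3 of 4: plain steel caster ball, 28 mm across, about 90 g, rolling freely in the ball tray
- ball4_center (a point): centre of ball 4 of 4: plain steel caster ball, 28 mm across, about 90 g, rolling freely in the ball tray
Not all that is in view belongs to the job. What is shaped like the part that bears ball4_center but orange is not meant. Leave any blue look-alike of the part that bears ball1_center alone.

How it is judged:
By the outcome, as a careful person would: the job done as asked, in the order asked, and still so for the second after the job is handed in, with the robot touching nothing.
It also fails if it takes over 32 s, if anything falls off the work surface, if the arm or the gripper's body presses on something with over 40 N, if the wrist force passes 120 N, or if a joint passes its speed limit or range.

### The arm

A 7-joint arm with a two-finger parallel gripper is mounted at the origin on the work surface. World frame = base frame: x ahead of the robot, y to its left, z up, the work surface at z = 0. Lengths are in m, angles in rad, forces in N, time in s.
With the tool pointing down it reaches from about 0.35 to 0.9 m from the base axis. Payload 8.1 kg.
Tool frame: the origin (TCP) lies at the very end of the fingers, on their centre line; the grasp point (between the pads) lies 19 mm behind it; z points along the fingers, y is the line along which they close (so a half turn about z gives the same grasp; the last joint's range is limited). The gripper opens to 85 mm and grips with 20 to 120 N. Pads are 22 mm wide; open, the fingers measure 114 mm over their backs; the gripper's body (76 mm by 85 mm) begins 54 mm behind the grasp point. The pads swing forward as they close: fully open they stand 13 mm farther back than shut.
Start: joints at [1.214, 0.434, 0.025, 1.573, -0.012, 1.134, -0.075], TCP at [0.157, -0.605, 0.203] pointing down, gripper open.
Joint ranges: [-2.62, 2.62], [-0.44, 2.09], [-1.27, 1.32], [0.08, 2.57], [-1.32, 4.46], [0.12, 2], [-2.74, 2.74]. Speed limits (rad/s): [2.22, 2.22, 3.01, 3.01, 3.14, 3.14, 3.14].

### API

Orientations are given as a rotation vector (axis times angle).
In Python, from station import r gives the robot as it stands.
- The arm moves only by the tool play_rows, never from a script. Its argument "increments" is a list of rows, each an object of numbers: "rx", "ry", "rz": the turn, a rotation vector about the tool's x, y, z in units of 5 degrees (1.0 is 5 degrees); "x", "y", "z": the shift along the tool's x, y, z in units of 25 mm (1.0 is 25 mm); "fingers": the finger opening in mm, from 0 to 85.4. In form: [{"rx": .., "ry": .., "rz": .., "x": .., "y": .., "z": .., "fingers": ..}, ...]. A call has 1 to 12 rows; each row is the pose to reach, as a shift and turn from the pose commanded when the call began, along the tool's axes at that moment; what a row does not reach only later rows make up. A row lasts 1/10 s, in which the tool goes at most 50 mm and 8.59 degrees, less where a joint would pass 70% of its speed; a pose out of reach is approached as far as the arm can. A call with a gripper value outside its range is refused whole. The fingers move at their own pace and stop on an object; "newtons" is the grip in N (left out, the last holds). Time passes only in rows, so rows that repeat a pose let the fingers close. It gives the time, the measured TCP pose, the force, the opening and the grip force at its end, in the units of the state.
- r.state(): the state, without advancing time (a new reading comes with each control period).
- r.get_image(name): name is "scene" or "top" or "wrist"; returns the picture (480x640x3 uint8, blue, green, red); there is no depth.
- r.camera_model(name): a dict with "fovy" (degrees; the focal length in pixels is half the picture's height over the tangent of half this angle, whatever the lens; pixels are square), "cx", "cy" (the principal point, pixels), "R" (3x3) and "t" (3): a world point X has camera coordinates R X + t. Camera axes: x right, y down, z forward; pixel columns grow to the right and rows downward; lengths in m; the calibration is good to about 2 mm. The wrist camera is an equidistant fisheye: a pixel r from the principal point sees the ray r / f radians off the axis. A picture is of the moment at which its call begins: read the wrist's pose just before it. camera_model takes no time and is no camera call; for the wrist camera it gives the pose at the moment of the call.
- r.close_job(): hands the job in; it is judged then, once.
Trained networks look in the newest picture that a camera, given by its name, has taken for a name from the list of things; names that differ only in an ending like _2 or _b are one class to them, and where a whole thing is asked for, a point or a joint stands for the part that bears it (a point fixed in the world has none). Each returns a list of dicts, best first, with "score" (0 to 1); they miss things now and then, are a little off and sometimes report something else, mostly with a low value. They report only what shows in the picture. A call takes as long as a camera call. They do not tell look-alikes from the thing itself.
- r.trace(camera, target): "pixels" (480x640 bool, what is visible of it) and "rect" ([left, top, right, bottom] in pixels, round what is visible of it).
The state is a dict: "time": time; "joint_pos": joint angles; "dq": joint speeds; "effort": joint torques, N m; "ee_pos": TCP position; "ee_rot": TCP orientation; "force": force on the tool from outside, world axes, zero at the start; "ft_torque": the same for the moment, N m; "opening": finger opening in m; "grasp_force": force on a finger pad.
Only numpy, scipy, OpenCV 4.12 (cv2) and the standard library are available. Lean on these libraries where they do the work, as an engineer would, in place of code of your own. Each camera call takes 0.05 s, during which the arm holds its last target. There are 200 camera calls.

## Working session

There is one attempt and no reset: what is moved stays moved. The work goes in short steps, Python scripts to look and compute and a tool call to move; the robot and the scene stay as the last step left them, time stands still between calls to the robot, and variables do not carry over. Pictures are saved under pics/ and viewed, at most 10 in all, crops included, and the job is handed in when it is done.

Besides the shell and the picture viewer there is one more tool, called after "Emit:" by a JSON object that holds its "fn" and its "kwargs", one argument or row to a line. play_rows: Moves the arm, as the interface text tells. Its arguments: {"type":"object","properties":{"increments":{"type":"array","items":{"type":"object","properties":{"rx":{"type":"number"},"ry":{"type":"number"},"rz":{"type":"number"},"x":{"type":"number"},"y":{"type":"number"},"z":{"type":"number"},"fingers":{"type":"number"}}}},"newtons":{"type":"number"}},"required":["increments"]}

```bash
mkdir -p pics; python3 - <<'E'
from station import r
import cv2
s=r.state();print(s['time'],s['ee_pos'],s['ee_rot'],s['force'])
for n in("scene","top"):
    cv2.imwrite(f"pics/{n}0.png",r.get_image(n)); m=r.camera_model(n);print(n,m)
    for t in("ball_tray","nut_tray","ball_tray_tab","ball1_center"):
        print(t,[(round(d['score'],2),d['rect']) for d in r.trace(n,t)])
E
```

```text
0.0 [ 0.15672763 -0.60446599  0.2021439 ] [-3.11482887e+00 -3.97245020e-01  4.97077680e-04] [ 0.43750818  0.58672166 -0.04960686]
scene {'fovy': 54.47629809583649, 'cx': 319.0049684694162, 'cy': 241.03718640519503, 'R': array([[ 0.6659613 ,  0.74598312, -0.00217449],
       [ 0.62520283, -0.5597226 , -0.54390443],
       [-0.40696063,  0.36085981, -0.83914435]]), 't': array([-0.42546727, -0.36108409,  1.20171633])}
ball_tray [(0.56, [151.9, 213.8, 287.6, 394.6])]
nut_tray [(0.7, [322.9, 132.8, 476.3, 251.3])]
ball_tray_tab [(0.73, [151.0, 216.7, 291.7, 391.9])]
ball1_center [(0.55, [236.8, 407.1, 255.4, 429.4])]
top {'fovy': 53.20301172408471, 'cx': 321.15560283190223, 'cy': 238.3574488337896, 'R': array([[ 0.015184  , -0.99982703,  0.01074044],
       [-0.99282984, -0.01634977, -0.11841285],
       [ 0.11856798, -0.00886545, -0.99290636]]), 't': array([-0.01155493,  0.63595257,  0.80223265])}
ball_tray [(0.72, [410.9, 163.3, 523.6, 362.3])]
nut_tray [(0.96, [134.9, 131.8, 250.5, 328.3])]
ball_tray_tab [(0.77, [409.2, 166.0, 522.9, 360.4])]
ball1_center [(0.73, [472.9, 152.3, 489.5, 168.5]), (0.72, [490.8, 183.0, 507.5, 199.2])]
```

View pics/top0.png

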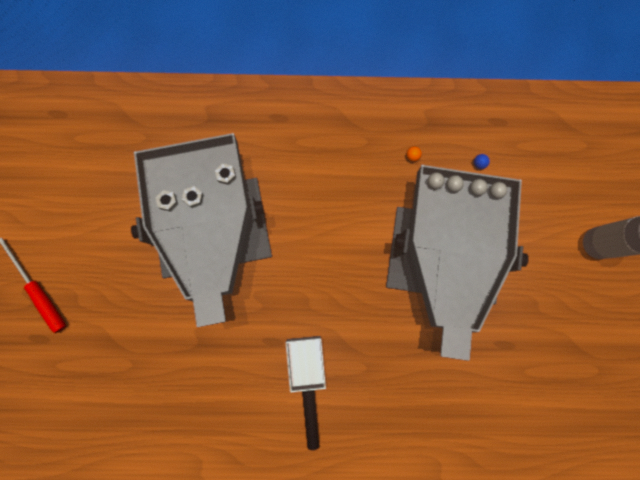

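View pics/scene0.png

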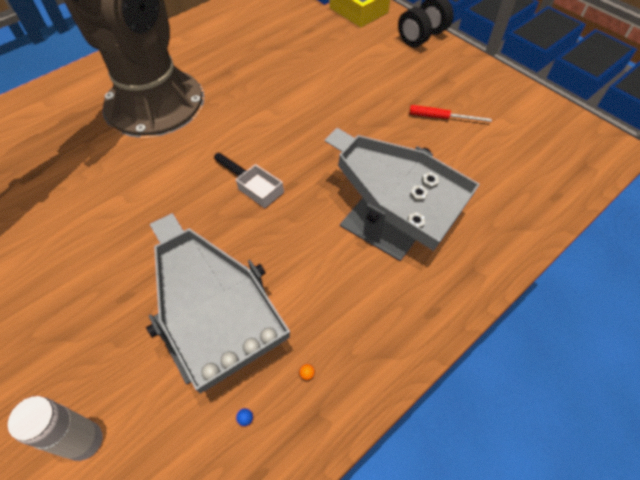

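The top picture shows the nut tray on the left, with three nuts near (190,185). The ball tray is on the right: four steel balls at (436,181), (455,184), (479,187) and (498,190), and its tab near (457,343). The look-alikes are loose orange (414,154) and blue (482,161) balls on the bench, so I'll leave those alone. Next I'll make one enlarged crop to confirm this and read the corners.

```bash
python3 - <<'E'
import cv2,numpy as np
t=cv2.imread("pics/top0.png")[140:370,390:540]; s=cv2.imread("pics/scene0.png")[205:400,140:300]
f=lambda i,k:cv2.resize(i,None,fx=k,fy=k,interpolation=cv2.INTER_CUBIC)
a=f(t,2.5);b=f(s,2.5);o=np.zeros((600,800,3),np.uint8);o[:a.shape[0],:a.shape[1]]=a;o[:b.shape[0],390:390+b.shape[1]]=b
cv2.imwrite("pics/crop.png",o)
E
```

```text
(no output)
```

View pics/crop.png

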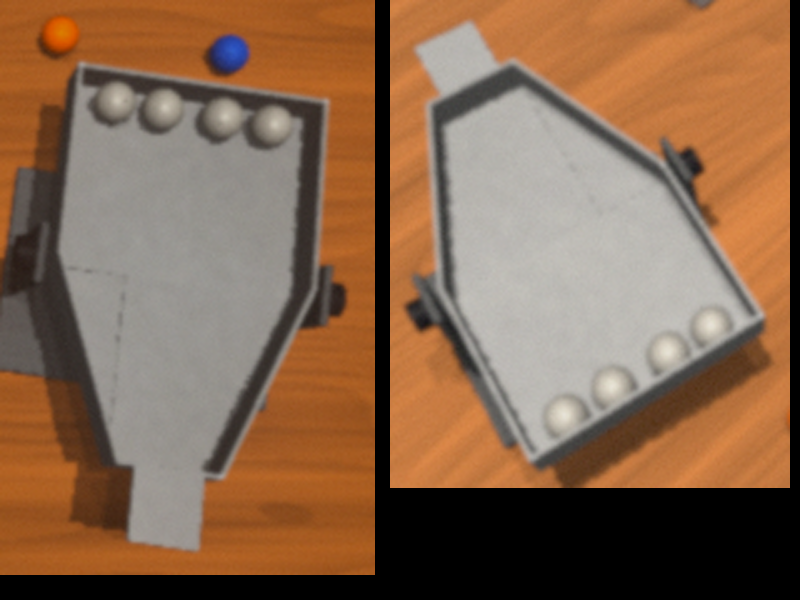

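The crop confirms it: four plain steel balls sit at the rear of this tray, and the blue and orange balls are outside it. The tab corners are at crop (129,541) and (200,550). Next I'll fit the tray pose.

```bash
cat > h.py <<'E'
import numpy as np
from scipy.spatial.transform import Rotation as R
def proj(m,X):
    c=X@np.array(m['R']).T+m['t']; f=240/np.tan(np.radians(m['fovy'])/2)
    return c[:,:2]/c[:,2:]*f+[m['cx'],m['cy']]
def world(p,L): # p: pivot x,y, yaw, tilt ; L in tab frame (m)
    return (R.from_euler('z',p[2])*R.from_euler('y',-p[3])).apply(np.asarray(L,float)-[.152,0,-.022])+[p[0],p[1],.095]
E
python3 - <<'E'
from station import r
from h import *
from scipy.optimize import least_squares
w=.083
L=np.array([[-23,22,0],[-23,-22,0],[23,22,0],[23,-22,0],[280,w*1e3,0],[280,-w*1e3,0]])/1e3
T=np.array([[129,541],[200,550],[131,466],[205,470],[80,66],[327,101]])/2.5+[390,140]
S=(np.array([[472,21],[415,47],[497,65],[440,94],[763,318],[533,466]])-[390,0])/2.5+[140,205]
mt,ms=r.camera_model("top"),r.camera_model("scene")
f=lambda p:np.r_[proj(mt,world(p,L))-T,proj(ms,world(p,L))-S].ravel()
o=least_squares(f,[.5,-.25,0,-.05],loss='soft_l1');p=o.x
print(p,f(p).round(1).reshape(-1,2).tolist());np.save('p.npy',p)
for t in(p[3],.1,.2,.3,.42):
    q=p.copy();q[3]=t;print(t,world(q,[[0,0,0],[-.01,0,0]]).round(4).tolist())
s=r.state();print(s['time'],s['ee_pos'],R.from_rotvec(s['ee_rot']).as_matrix().round(3))
E
```

```text
[ 0.61509348 -0.22903955 -0.13700629 -0.10834391] [[-0.7, 0.1], [-0.1, 1.0], [1.3, -0.6], [0.3, 2.2], [-0.6, -2.6], [0.4, -1.4], [-0.7, -1.2], [-0.9, -0.4], [0.8, 0.2], [0.3, 0.3], [1.3, 0.3], [-0.7, -0.4]]
-0.10834391481055304 [[0.4678, -0.2087, 0.1333], [0.4579, -0.2074, 0.1344]]
0.1 [[0.4631, -0.2081, 0.1017], [0.4532, -0.2067, 0.1007]]
0.2 [[0.4632, -0.2081, 0.0864], [0.4535, -0.2068, 0.0844]]
0.3 [[0.4648, -0.2083, 0.0711], [0.4553, -0.207, 0.0681]]
0.42 [[0.4687, -0.2089, 0.0531], [0.4597, -0.2076, 0.049]]
0.5 [ 0.15688745 -0.60498844  0.20291951] [[ 0.968  0.251  0.   ]
 [ 0.251 -0.968 -0.   ]
 [-0.     0.    -1.   ]]
```

Emit:
{"fn": "play_rows", "kwargs": {
  "increments": [
    {"x": 1.5, "y": -1.2, "z": 0, "fingers": 0},
    {"x": 3, "y": -2.4, "z": 0, "fingers": 0},
    {"x": 4.5, "y": -3.6, "z": 0, "fingers": 0},
    {"x": 6, "y": -4.8, "z": 0, "fingers": 0},
    {"x": 7.5, "y": -6, "z": 0, "fingers": 0},
    {"x": 9, "y": -7.2, "z": 0, "fingers": 0},
    {"x": 10.5, "y": -8.4, "z": 0, "fingers": 0},
    {"x": 12, "y": -9.6, "z": 0, "fingers": 0},
    {"x": 13.5, "y": -10.8, "z": 0, "fingers": 0},
    {"x": 15, "y": -11.8, "z": 0, "fingers": 0},
    {"x": 15.73, "y": -12.32, "z": 0, "fingers": 0},
    {"x": 15.73, "y": -12.32, "z": 0, "fingers": 0}
  ]
}}

```text
invalid input at $.increments[0]: expected keys rx, ry, rz, x, y, z, fingers
```

Emit:
{"fn": "play_rows", "kwargs": {
  "increments": [
    {"rx": 0, "ry": 0, "rz": 0, "x": 1.5, "y": -1.2, "z": 0, "fingers": 0},
    {"rx": 0, "ry": 0, "rz": 0, "x": 3, "y": -2.4, "z": 0, "fingers": 0},
    {"rx": 0, "ry": 0, "rz": 0, "x": 4.5, "y": -3.6, "z": 0, "fingers": 0},
    {"rx": 0, "ry": 0, "rz": 0, "x": 6, "y": -4.8, "z": 0, "fingers": 0},
    {"rx": 0, "ry": 0, "rz": 0, "x": 7.5, "y": -6, "z": 0, "fingers": 0},
    {"rx": 0, "ry": 0, "rz": 0, "x": 9, "y": -7.2, "z": 0, "fingers": 0},
    {"rx": 0, "ry": 0, "rz": 0, "x": 10.5, "y": -8.4, "z": 0, "fingers": 0},
    {"rx": 0, "ry": 0, "rz": 0, "x": 12, "y": -9.6, "z": 0, "fingers": 0},
    {"rx": 0, "ry": 0, "rz": 0, "x": 13.5, "y": -10.8, "z": 0, "fingers": 0},
    {"rx": 0, "ry": 0, "rz": 0, "x": 15, "y": -11.8, "z": 0, "fingers": 0},
    {"rx": 0, "ry": 0, "rz": 0, "x": 15.73, "y": -12.32, "z": 0, "fingers": 0},
    {"rx": 0, "ry": 0, "rz": 0, "x": 15.73, "y": -12.32, "z": 0, "fingers": 0}
  ]
}}

```text
time: 1.7
ee_pos: [0.4627, -0.2044, 0.2031]
ee_rot: [-3.114, -0.407, -0.003]
force: [-0.6, -0.2, -0.5]
opening: 0.0
grasp_force: 0.0
```

Emit:
{"fn": "play_rows", "kwargs": {
  "increments": [
    {"rx": 0, "ry": 0, "rz": 0, "x": -0.13, "y": 0.1, "z": 0.8, "fingers": 0},
    {"rx": 0, "ry": 0, "rz": 0, "x": -0.13, "y": 0.1, "z": 1.6, "fingers": 0},
    {"rx": 0, "ry": 0, "rz": 0, "x": -0.13, "y": 0.1, "z": 2.3, "fingers": 0},
    {"rx": 0, "ry": 0, "rz": 0, "x": -0.13, "y": 0.1, "z": 2.6, "fingers": 0},
    {"rx": 0, "ry": 0, "rz": 0, "x": -0.13, "y": 0.1, "z": 2.8, "fingers": 0},
    {"rx": 0, "ry": 0, "rz": 0, "x": -0.13, "y": 0.1, "z": 2.9, "fingers": 0},
    {"rx": 0, "ry": 0, "rz": 0, "x": -0.13, "y": 0.1, "z": 3.0, "fingers": 0},
    {"rx": 0, "ry": 0, "rz": 0, "x": -0.13, "y": 0.1, "z": 3.1, "fingers": 0},
    {"rx": 0, "ry": 0, "rz": 0, "x": -0.13, "y": 0.1, "z": 3.2, "fingers": 0},
    {"rx": 0, "ry": 0, "rz": 0, "x": -0.13, "y": 0.1, "z": 3.3, "fingers": 0},
    {"rx": 0, "ry": 0, "rz": 0, "x": -0.13, "y": 0.1, "z": 3.4, "fingers": 0},
    {"rx": 0, "ry": 0, "rz": 0, "x": -0.13, "y": 0.1, "z": 3.4, "fingers": 0}
  ]
}}

```text
time: 2.9
ee_pos: [0.4575, -0.2113, 0.1176]
ee_rot: [-3.116, -0.397, 0.001]
force: [0.2, -0.4, 0.8]
opening: 0.0
grasp_force: 0.0
```

```bash
python3 - <<'E'
from station import r
import cv2,numpy as np
t=r.get_image("top")[130:380,380:550];s=r.get_image("scene")[120:400,120:320]
f=lambda i,k:cv2.resize(i,None,fx=k,fy=k)
a=f(t,2);b=f(s,2);o=np.zeros((600,800,3),np.uint8);o[:a.shape[0],:a.shape[1]]=a;o[:b.shape[0],380:380+b.shape[1]]=b
cv2.imwrite("pics/c2.png",o);print(r.state()['ee_pos'],r.state()['force'])
E
```

```text
[ 0.45772971 -0.21132931  0.11787954] [ 0.11524544 -0.2141474   0.63783199]
```

View pics/c2.png

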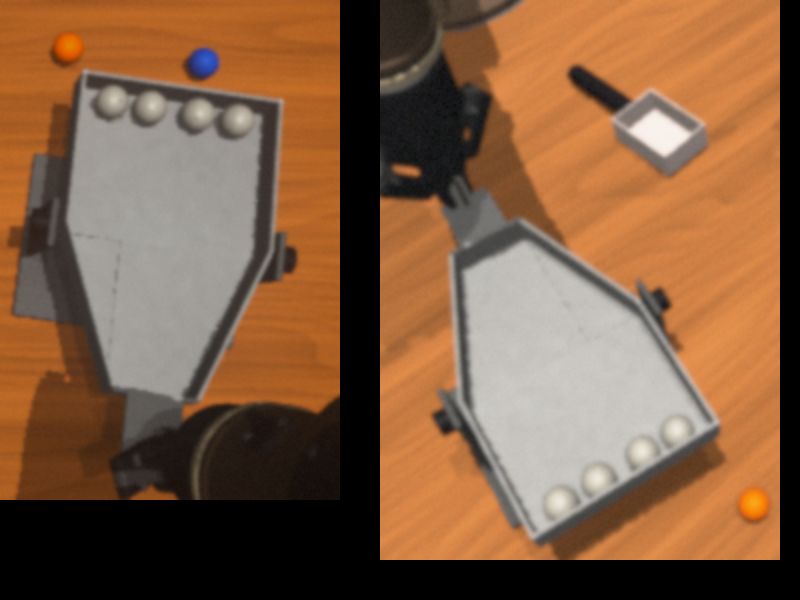

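The fingertips are on the outer part of the tab, around (455,200) in the right half of the crop. The tray is near level and the balls are still at the rear. I'll go on lowering it slowly.

Emit:
{"fn": "play_rows", "kwargs": {
  "increments": [
    {"rx": 0, "ry": 0, "rz": 0, "x": 0.1, "y": -0.1, "z": 0.1, "fingers": 0},
    {"rx": 0, "ry": 0, "rz": 0, "x": 0.1, "y": -0.1, "z": 0.2, "fingers": 0},
    {"rx": 0, "ry": 0, "rz": 0, "x": 0.1, "y": -0.1, "z": 0.3, "fingers": 0},
    {"rx": 0, "ry": 0, "rz": 0, "x": 0.1, "y": -0.1, "z": 0.4, "fingers": 0},
    {"rx": 0, "ry": 0, "rz": 0, "x": 0.1, "y": -0.1, "z": 0.5, "fingers": 0},
    {"rx": 0, "ry": 0, "rz": 0, "x": 0.1, "y": -0.1, "z": 0.6, "fingers": 0},
    {"rx": 0, "ry": 0, "rz": 0, "x": 0.1, "y": -0.1, "z": 0.6, "fingers": 0},
    {"rx": 0, "ry": 0, "rz": 0, "x": 0.1, "y": -0.1, "z": 0.6, "fingers": 0},
    {"rx": 0, "ry": 0, "rz": 0, "x": 0.1, "y": -0.1, "z": 0.6, "fingers": 0},
    {"rx": 0, "ry": 0, "rz": 0, "x": 0.1, "y": -0.1, "z": 0.6, "fingers": 0}
  ]
}}

```text
time: 4.0
ee_pos: [0.4596, -0.2084, 0.1029]
ee_rot: [3.116, 0.397, 0.0]
force: [-1.4, 0.0, 1.4]
opening: 0.0001
grasp_force: 0.5
```

```bash
cat > look.py <<'E'
from station import r
import cv2,numpy as np,sys
t=r.get_image("top")[130:380,380:550];s=r.get_image("scene")[120:400,120:320]
f=lambda i,k:cv2.resize(i,None,fx=k,fy=k)
a=f(t,2);b=f(s,2);o=np.zeros((600,800,3),np.uint8);o[:a.shape[0],:a.shape[1]]=a;o[:b.shape[0],380:380+b.shape[1]]=b
cv2.imwrite(f"pics/{sys.argv[1]}.png",o);q=r.state();print(q['time'],q['ee_pos'],q['force'])
E
python3 look.py c3
```

```text
4.1 [ 0.45959376 -0.20837601  0.10287124] [-0.01825027  0.2638953   0.37189146]
```

View pics/c3.png

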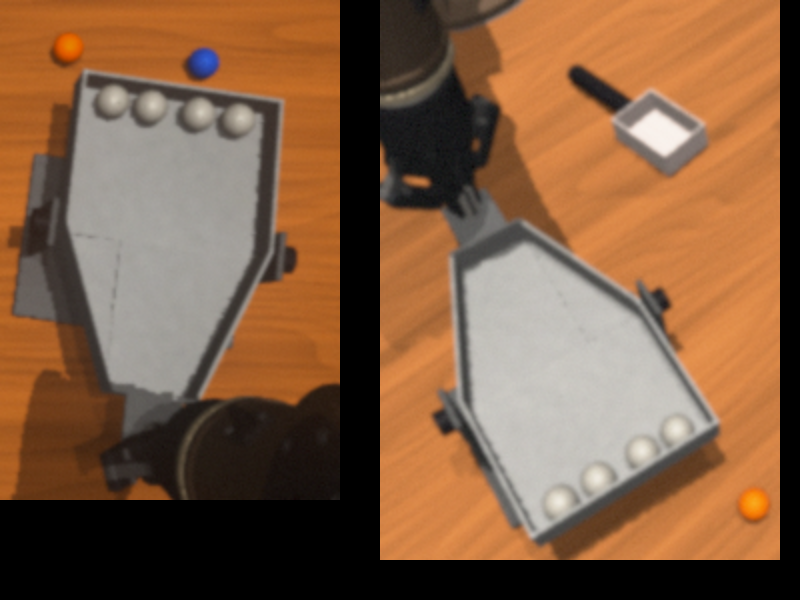

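```bash
python3 - <<'E'
from station import r
from h import *
ms,mt=r.camera_model("scene"),r.camera_model("top");p=np.load('p.npy');q=r.state()
A=(proj(ms,np.array([q['ee_pos']]))-[120,120])*2+[380,0];print("tcp in crop scene",A,"top",(proj(mt,np.array([q['ee_pos']]))-[380,130])*2)
for t in(-.108,-.05,0,.05,.1):
    k=p.copy();k[3]=t;W=world(k,[[0,0,0],[.28,.083,0],[.28,-.083,0]]);print(t,((proj(ms,W)-[120,120])*2+[380,0]).round().tolist(),((proj(mt,W)-[380,130])*2).round().tolist())
import cv2
s=r.get_image("scene");o=cv2.imread("pics/scene0.png");d=cv2.absdiff(s,o)[300:400,160:300];print(d.mean(),d.max())
w=r.get_image("wrist");cv2.imwrite("pics/w.png",np.hstack([w[:, :],]))
E
```

```text
tcp in crop scene [[477.38210466 227.79610462]] top [[141.90006227 433.23679446]]
-0.108 [[473.0, 215.0], [721.0, 425.0], [533.0, 542.0]] [[153.0, 427.0], [83.0, 68.0], [282.0, 98.0]]
-0.05 [[474.0, 219.0], [720.0, 421.0], [530.0, 539.0]] [[150.0, 428.0], [85.0, 66.0], [286.0, 97.0]]
0 [[476.0, 222.0], [719.0, 417.0], [528.0, 535.0]] [[147.0, 429.0], [86.0, 65.0], [289.0, 96.0]]
0.05 [[478.0, 226.0], [718.0, 412.0], [525.0, 531.0]] [[144.0, 429.0], [88.0, 64.0], [293.0, 95.0]]
0.1 [[480.0, 231.0], [716.0, 408.0], [522.0, 527.0]] [[141.0, 429.0], [89.0, 64.0], [296.0, 95.0]]
8.70845238095238 32
```

View pics/w.png

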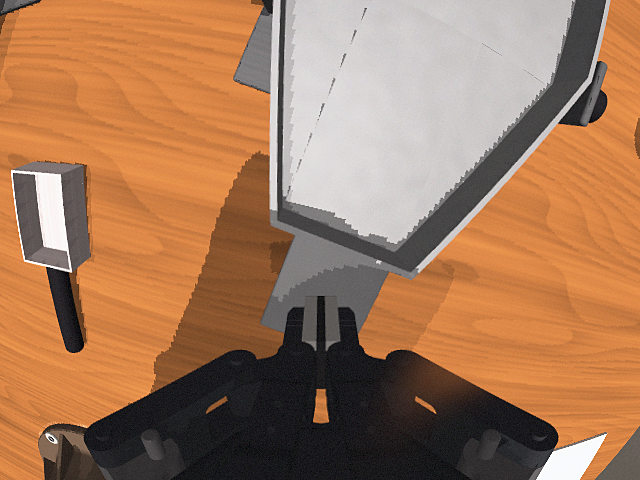

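```bash
python3 - <<'E'
from station import r
from h import *
import cv2
m=r.camera_model("wrist");q=r.state();p=np.load('p.npy')
def fe(X):
    c=np.atleast_2d(X)@np.array(m['R']).T+m['t'];f=240/np.tan(np.radians(m['fovy'])/2)
    n=np.linalg.norm(c[:,:2],axis=1,keepdims=True);return (c[:,:2]/n*np.arctan2(n,c[:,2:])*f+[m['cx'],m['cy']]).round()
print("cam",-np.array(m['R']).T@m['t'],q['ee_pos'])
Z=R.from_rotvec(q['ee_rot']).apply([0,0,1])
for d in(0,-.013,-.02,-.03,-.04):print(d,fe(q['ee_pos']+d*Z))
L=np.array([[-23,22,0],[-23,-22,0],[23,22,0],[23,-22,0],[24,34,0],[24,-34,0]])/1e3
for t in(-.1,-.05,0,.05,.1):
    k=p.copy();k[3]=t;print(t,fe(world(k,L)).tolist())
s=r.get_image("scene")[170:260,130:200];t=r.get_image("top")[300:380,400:490]
o=np.zeros((600,800,3),np.uint8);a=cv2.resize(s,None,fx=5,fy=5,interpolation=2);b=cv2.resize(t,None,fx=5,fy=5,interpolation=2)
o[:450,:350]=a;o[:400,350:800]=b;cv2.imwrite("pics/z.png",o)
E
```

```text
cam [ 0.54115978 -0.18725595  0.27365203] [ 0.45961445 -0.20838992  0.10289197]
0 [[321. 287.]]
-0.013 [[321. 299.]]
-0.02 [[321. 306.]]
-0.03 [[321. 317.]]
-0.04 [[321. 330.]]
-0.1 [[261.0, 328.0], [351.0, 359.0], [298.0, 235.0], [394.0, 272.0], [271.0, 222.0], [419.0, 279.0]]
-0.05 [[262.0, 321.0], [348.0, 351.0], [297.0, 233.0], [390.0, 269.0], [272.0, 221.0], [414.0, 276.0]]
0 [[264.0, 314.0], [346.0, 343.0], [297.0, 231.0], [386.0, 266.0], [273.0, 219.0], [410.0, 273.0]]
0.05 [[266.0, 307.0], [344.0, 335.0], [297.0, 229.0], [383.0, 262.0], [274.0, 217.0], [406.0, 269.0]]
0.1 [[267.0, 300.0], [343.0, 327.0], [298.0, 226.0], [381.0, 258.0], [275.0, 215.0], [403.0, 265.0]]
```

View pics/z.png

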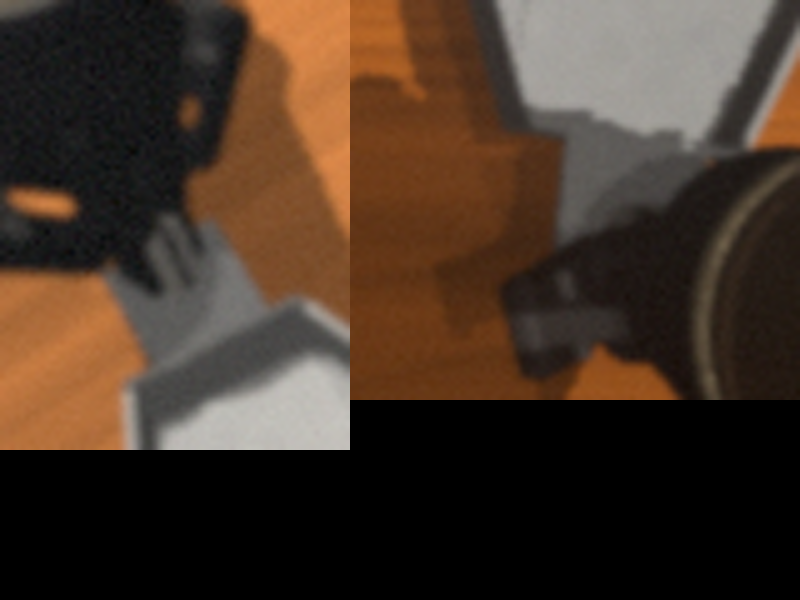

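The fingertips show over the tab at wrist (322,297), and the tray is still nose-up. They look about 3 cm higher than the TCP reading, so they are barely touching yet. I'll keep lowering slowly and watch the force.

Emit:
{"fn": "play_rows", "kwargs": {
  "increments": [
    {"rx": 0, "ry": 0, "rz": 0, "x": 0, "y": 0, "z": 0.1, "fingers": 0},
    {"rx": 0, "ry": 0, "rz": 0, "x": 0, "y": 0, "z": 0.2, "fingers": 0},
    {"rx": 0, "ry": 0, "rz": 0, "x": 0, "y": 0, "z": 0.3, "fingers": 0},
    {"rx": 0, "ry": 0, "rz": 0, "x": 0, "y": 0, "z": 0.4, "fingers": 0},
    {"rx": 0, "ry": 0, "rz": 0, "x": 0, "y": 0, "z": 0.5, "fingers": 0}
  ]
}}

```text
time: 4.8
ee_pos: [0.458, -0.2082, 0.0904]
ee_rot: [-3.116, -0.397, 0.004]
force: [-8.5, 2.0, 10.4]
opening: 0.0002
grasp_force: 4.9
```

```bash
cat > tilt.py <<'E'
# tilt estimated from the shift of the tray's rear edge in the scene picture (phase correlation v start)
from station import r
from h import *
import cv2,sys
s=r.get_image("scene");cv2.imwrite(f"pics/{sys.argv[1]}.png",s);o=cv2.imread("pics/scene0.png");p=np.load('p.npy');ms=r.camera_model("scene")
C=proj(ms,world(p,[[.28,.083,0],[.28,-.083,0]])).round().astype(int)
g=lambda i:cv2.cvtColor(i,cv2.COLOR_BGR2GRAY)
for i,c in enumerate(C):
    T=g(o)[c[1]-12:c[1]+10,c[0]-12:c[0]+12];w=g(s)[c[1]-60:c[1]+25,c[0]-35:c[0]+35]
    _,v,_,l=cv2.minMaxLoc(cv2.matchTemplate(w,T,5));d=np.array(l)-[23,48]
    tt=np.linspace(-.11,.43,109);L=[[.28,.083*(1-2*i),0]]
    e=[]
    for t in tt:
        k=p.copy();k[3]=t;e.append(np.linalg.norm(proj(ms,world(k,L))-proj(ms,world(p,L))-d))
    print("shift",d,"score",round(v,2),"tilt",tt[np.argmin(e)].round(3),"res",min(e).round(1))
q=r.state();print(q['time'],q['ee_pos'],q['force'])
E
python3 tilt.py t1
```

```text
shift [-1 -3] score 0.96 tilt -0.025 res 0.3
shift [-2 -3] score 0.94 tilt -0.015 res 0.2
4.85 [ 0.45795213 -0.20816764  0.09001689] [-5.22933524  1.48479473  6.64096862]
```

Emit:
{"fn": "play_rows", "kwargs": {
  "increments": [
    {"rx": 0, "ry": 0, "rz": 0, "x": 0, "y": 0, "z": 0.1, "fingers": 0},
    {"rx": 0, "ry": 0, "rz": 0, "x": 0, "y": 0, "z": 0.2, "fingers": 0},
    {"rx": 0, "ry": 0, "rz": 0, "x": 0, "y": 0, "z": 0.3, "fingers": 0},
    {"rx": 0, "ry": 0, "rz": 0, "x": 0, "y": 0, "z": 0.4, "fingers": 0},
    {"rx": 0, "ry": 0, "rz": 0, "x": 0, "y": 0, "z": 0.4, "fingers": 0},
    {"rx": 0, "ry": 0, "rz": 0, "x": 0, "y": 0, "z": 0.4, "fingers": 0},
    {"rx": 0, "ry": 0, "rz": 0, "x": 0, "y": 0, "z": 0.4, "fingers": 0},
    {"rx": 0, "ry": 0, "rz": 0, "x": 0, "y": 0, "z": 0.4, "fingers": 0}
  ]
}}

```text
time: 5.65
ee_pos: [0.4599, -0.2084, 0.0804]
ee_rot: [3.116, 0.398, 0.001]
force: [-0.6, 0.2, 0.4]
opening: 0.0002
grasp_force: 0.0
```

```bash
python3 tilt.py t2; python3 look.py c4
```

```text
shift [-2 -6] score 0.93 tilt 0.045 res 0.4
shift [-4 -6] score 0.88 tilt 0.06 res 0.3
5.7 [ 0.45985183 -0.20838301  0.08041773] [ 0.37522281  0.73196786 -0.55474582]
5.8 [ 0.45971536 -0.20834329  0.08039764] [-0.29746437  0.56654763 -0.5171234 ]
```

View pics/c4.png

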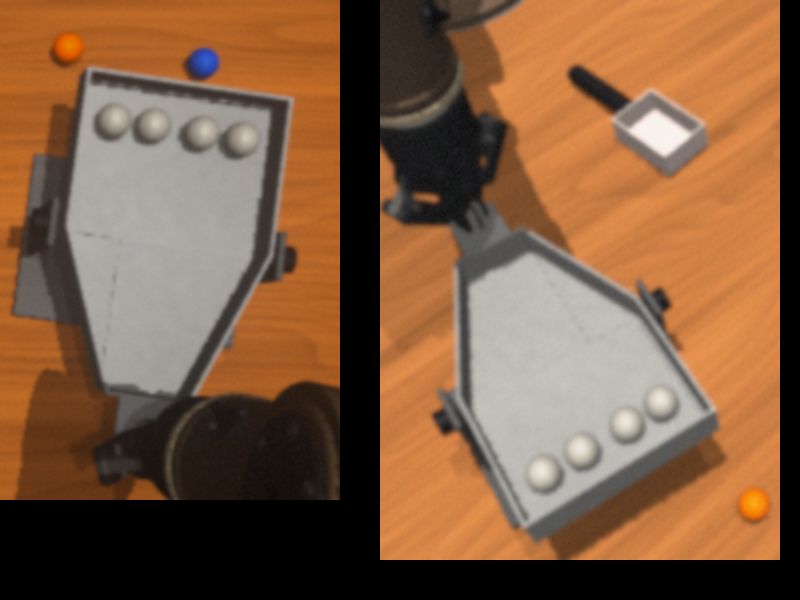

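Tilt is about 0.05, and the four balls have just started rolling down from the rear edge. I'll let them run gently.

Emit:
{"fn": "play_rows", "kwargs": {
  "increments": [
    {"rx": 0, "ry": 0, "rz": 0, "x": 0, "y": 0, "z": 0, "fingers": 0},
    {"rx": 0, "ry": 0, "rz": 0, "x": 0, "y": 0, "z": 0, "fingers": 0},
    {"rx": 0, "ry": 0, "rz": 0, "x": 0, "y": 0, "z": 0, "fingers": 0},
    {"rx": 0, "ry": 0, "rz": 0, "x": 0, "y": 0, "z": 0, "fingers": 0},
    {"rx": 0, "ry": 0, "rz": 0, "x": 0, "y": 0, "z": 0, "fingers": 0},
    {"rx": 0, "ry": 0, "rz": 0, "x": 0, "y": 0, "z": 0, "fingers": 0},
    {"rx": 0, "ry": 0, "rz": 0, "x": 0, "y": 0, "z": 0, "fingers": 0},
    {"rx": 0, "ry": 0, "rz": 0, "x": 0, "y": 0, "z": 0, "fingers": 0},
    {"rx": 0, "ry": 0, "rz": 0, "x": 0, "y": 0, "z": 0, "fingers": 0},
    {"rx": 0, "ry": 0, "rz": 0, "x": 0, "y": 0, "z": 0, "fingers": 0},
    {"rx": 0, "ry": 0, "rz": 0, "x": 0, "y": 0, "z": 0, "fingers": 0},
    {"rx": 0, "ry": 0, "rz": 0, "x": 0, "y": 0, "z": 0, "fingers": 0}
  ]
}}

```text
time: 7.0
ee_pos: [0.4595, -0.2084, 0.0804]
ee_rot: [3.116, 0.397, -0.0]
force: [-0.7, -0.0, 0.3]
opening: 0.0
grasp_force: 0.0
```

Emit:
{"fn": "play_rows", "kwargs": {
  "increments": [
    {"rx": 0, "ry": 0, "rz": 0, "x": 0, "y": 0, "z": 0, "fingers": 0},
    {"rx": 0, "ry": 0, "rz": 0, "x": 0, "y": 0, "z": 0, "fingers": 0},
    {"rx": 0, "ry": 0, "rz": 0, "x": 0, "y": 0, "z": 0, "fingers": 0},
    {"rx": 0, "ry": 0, "rz": 0, "x": 0, "y": 0, "z": 0, "fingers": 0},
    {"rx": 0, "ry": 0, "rz": 0, "x": 0, "y": 0, "z": 0.1, "fingers": 0},
    {"rx": 0, "ry": 0, "rz": 0, "x": 0, "y": 0, "z": 0.2, "fingers": 0},
    {"rx": 0, "ry": 0, "rz": 0, "x": 0, "y": 0, "z": 0.3, "fingers": 0},
    {"rx": 0, "ry": 0, "rz": 0, "x": 0, "y": 0, "z": 0.4, "fingers": 0},
    {"rx": 0, "ry": 0, "rz": 0, "x": 0, "y": 0, "z": 0.5, "fingers": 0},
    {"rx": 0, "ry": 0, "rz": 0, "x": 0, "y": 0, "z": 0.6, "fingers": 0},
    {"rx": 0, "ry": 0, "rz": 0, "x": 0, "y": 0, "z": 0.7, "fingers": 0},
    {"rx": 0, "ry": 0, "rz": 0, "x": 0, "y": 0, "z": 0.8, "fingers": 0}
  ]
}}

```text
time: 8.2
ee_pos: [0.4594, -0.2084, 0.0601]
ee_rot: [-3.116, -0.397, 0.0]
force: [-3.5, 0.6, 3.9]
opening: -0.0
grasp_force: 2.2
```

```bash
python3 tilt.py t3; python3 look.py c5
```

```text
shift [ -5 -13] score 0.82 tilt 0.19 res 1.0
shift [ -8 -12] score 0.79 tilt 0.19 res 0.3
8.25 [ 0.45933401 -0.20831902  0.05981875] [-1.81171103 -0.29736284  2.94645748]
8.35 [ 0.45968258 -0.20830454  0.06015529] [-0.98414451 -0.68902674  0.07665463]
```

View pics/c5.png

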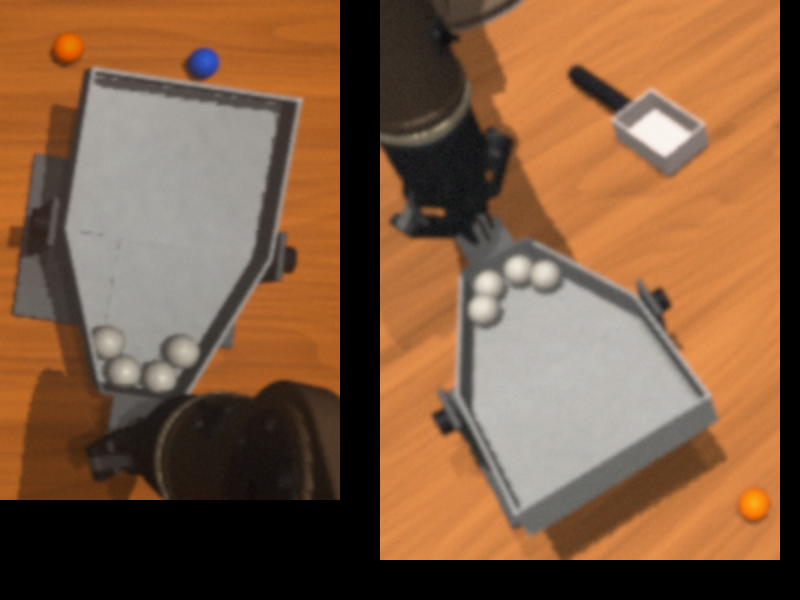

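All four balls are in the nose, around crop (110–180,340–378), and the tilt is about 0.19. I'll carry on down to about 0.39.

Emit:
{"fn": "play_rows", "kwargs": {
  "increments": [
    {"rx": 0, "ry": 0, "rz": 0, "x": 0, "y": 0, "z": 0.1, "fingers": 0},
    {"rx": 0, "ry": 0, "rz": 0, "x": 0, "y": 0, "z": 0.2, "fingers": 0},
    {"rx": 0, "ry": 0, "rz": 0, "x": 0, "y": 0, "z": 0.3, "fingers": 0},
    {"rx": 0, "ry": 0, "rz": 0, "x": 0, "y": 0, "z": 0.4, "fingers": 0},
    {"rx": 0, "ry": 0, "rz": 0, "x": 0, "y": 0, "z": 0.5, "fingers": 0},
    {"rx": 0, "ry": 0, "rz": 0, "x": 0, "y": 0, "z": 0.6, "fingers": 0},
    {"rx": 0, "ry": 0, "rz": 0, "x": 0, "y": 0, "z": 0.7, "fingers": 0},
    {"rx": 0, "ry": 0, "rz": 0, "x": 0, "y": 0, "z": 0.8, "fingers": 0},
    {"rx": 0, "ry": 0, "rz": 0, "x": 0, "y": 0, "z": 0.9, "fingers": 0},
    {"rx": 0, "ry": 0, "rz": 0, "x": 0, "y": 0, "z": 1.0, "fingers": 0},
    {"rx": 0, "ry": 0, "rz": 0, "x": 0, "y": 0, "z": 1.1, "fingers": 0},
    {"rx": 0, "ry": 0, "rz": 0, "x": 0, "y": 0, "z": 1.2, "fingers": 0}
  ]
}}

```text
time: 9.55
ee_pos: [0.4594, -0.2084, 0.0302]
ee_rot: [3.116, 0.397, -0.0]
force: [0.8, 0.6, 4.8]
opening: -0.0001
grasp_force: 1.9
```

```bash
python3 tilt.py t4
```

```text
shift [-19   0] score 0.59 tilt 0.025 res 18.4
shift [  2 -14] score 0.67 tilt 0.12 res 9.7
9.6 [ 0.45915173 -0.20825662  0.02982051] [-1.16603716 -0.65248044  2.61259934]
```

Emit:
{"fn": "play_rows", "kwargs": {
  "increments": [
    {"rx": 0, "ry": 0, "rz": 0, "x": 0, "y": 0, "z": 0.06, "fingers": 0},
    {"rx": 0, "ry": 0, "rz": 0, "x": 0, "y": 0, "z": 0.12, "fingers": 0}
  ]
}}

```text
time: 9.8
ee_pos: [0.4596, -0.2083, 0.0273]
ee_rot: [3.116, 0.398, 0.0]
force: [1.7, 0.1, 5.3]
opening: -0.0002
grasp_force: 1.8
```

Emit:
{"fn": "play_rows", "kwargs": {
  "increments": [
    {"rx": 0, "ry": 0, "rz": 0, "x": 0, "y": 0, "z": -0.2, "fingers": 0},
    {"rx": 0, "ry": 0, "rz": 0, "x": 0, "y": 0, "z": -1, "fingers": 0},
    {"rx": 0, "ry": 0, "rz": 0, "x": 0, "y": 0, "z": -2.5, "fingers": 0},
    {"rx": 0, "ry": 0, "rz": 0, "x": 0, "y": 0, "z": -4, "fingers": 0},
    {"rx": 0, "ry": 0, "rz": 0, "x": -1.5, "y": 1, "z": -5, "fingers": 0},
    {"rx": 0, "ry": 0, "rz": 0, "x": -3, "y": 2, "z": -6, "fingers": 0},
    {"rx": 0, "ry": 0, "rz": 0, "x": -4.5, "y": 3, "z": -6, "fingers": 0},
    {"rx": 0, "ry": 0, "rz": 0, "x": -6, "y": 4, "z": -6, "fingers": 0},
    {"rx": 0, "ry": 0, "rz": 0, "x": -6, "y": 4, "z": -6, "fingers": 0}
  ]
}}

```text
time: 10.7
ee_pos: [0.3338, -0.3473, 0.1775]
ee_rot: [3.117, 0.383, -0.005]
force: [0.4, 0.1, 0.3]
opening: -0.0001
grasp_force: 0.0
```

```bash
python3 look.py c6; python3 - <<'E'
from station import r
from h import *
ms,mt=r.camera_model("scene"),r.camera_model("top");p=np.load('p.npy')
for t in(.3,.34,.38,.42):
    k=p.copy();k[3]=t;W=world(k,[[-.023,.022,0],[.28,.083,0],[.28,-.083,0]]);print(t,((proj(ms,W)-[120,120])*2+[380,0]).round().tolist(),((proj(mt,W)-[380,130])*2).round().tolist())
E
```

```text
10.8 [ 0.33813509 -0.34300265  0.17729125] [ 1.68885426  1.05949904 -0.43776095]
0.3 [[503.0, 227.0], [708.0, 386.0], [509.0, 506.0]] [[99.0, 445.0], [95.0, 67.0], [309.0, 99.0]]
0.34 [[505.0, 232.0], [706.0, 381.0], [506.0, 501.0]] [[97.0, 442.0], [96.0, 68.0], [311.0, 101.0]]
0.38 [[508.0, 237.0], [704.0, 375.0], [502.0, 496.0]] [[96.0, 439.0], [97.0, 70.0], [313.0, 103.0]]
0.42 [[510.0, 242.0], [701.0, 370.0], [499.0, 491.0]] [[94.0, 436.0], [98.0, 72.0], [316.0, 105.0]]
```

View pics/c6.png

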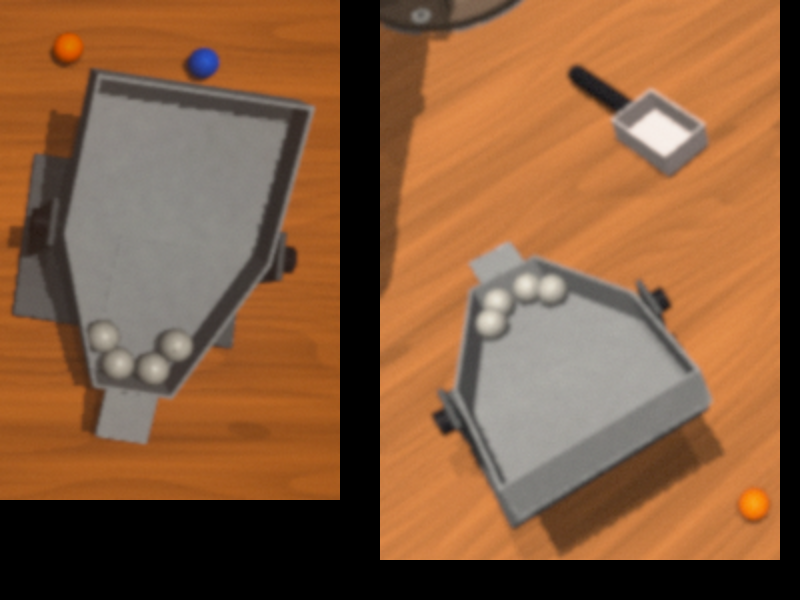

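The tray is tipped to about 0.4 rad: its rear corners at (703,372) and (313,105) match the model. All four balls rest together in the nose, and the robot is clear. Handing in.

```bash
python3 -c "
from station import r
print(r.close_job())"
```

```text
the job is handed in; nothing more can be done
None
```

I tipped the ball tray nose-down to about 0.4 rad and left it there; all four balls are together in the nose, none spilled, the nut tray wasn't touched, and the job is handed in.

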